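# Latch the larger dry box

## Robot

A 7-joint arm with a two-finger parallel gripper is mounted at the origin on the work surface. World frame = base frame: x ahead of the robot, y to its left, z up, the work surface at z = 0. Lengths are in mm, angles in rad, forces in N, time in s.
With the tool pointing down it reaches from about 400 to 875 mm from the base axis. Payload 6.5 kg.
Tool frame: the origin (TCP) lies between the finger pads; the fingertips stand 14 mm ahead of it and the grasp point (between the pads) lies 5 mm behind it (bot.finger_overhang is the distance from the TCP to the fingertips, in mm); y points along the fingers, z is the direction in which the jaws open and shut, and the axes are right-handed (so a half turn about y gives the same grasp; the last joint's range is limited). The gripper opens to 85 mm and grips with 20 to 120 N. Pads are 22 mm wide; open, the fingers measure 114 mm over their backs; the gripper's body (76 mm by 85 mm) begins 54 mm behind the grasp point. The pads swing forward as they close: fully open they stand 13 mm farther back than shut.
Start: joints at [1.136, 0.536, -0.004, 1.538, 0.003, 1.067, -0.071], TCP at [234.318, -606.288, 245.29] pointing down, gripper open.
Joint ranges: [-2.7, 2.7], [-0.37, 2.16], [-1.27, 1.26], [0.24, 2.4], [-1.31, 4.45], [0.19, 1.91], [-2.76, 2.76]. Speed limits (rad/s): [2.39, 2.39, 3.14, 3.14, 3.14, 3.14, 3.14].

## Interface

Orientations are given as a unit quaternion [w, x, y, z].
In Python, from rig import bot gives the robot as it stands. The module is installed in compiled form; this text tells all that it offers.
- The arm moves only by the shell command python3 -m creep 'ROWS' [OPENING] [FORCE]. ROWS is text: rows parted by semicolons, each of 4 numbers parted by spaces: the shift along the tool's x, y, z in m, then the turn about the tool's y in rad. A call has 1 to 8 rows; each row shifts and turns the commanded pose from where the row before left it, along the tool's axes as they then stand; what a row does not reach is not made up. A row lasts 1/8 s, in which the tool goes at most 62.5 mm and 10.7 degrees, less where a joint would pass 70% of its speed; a pose out of reach is approached as far as the arm can. A call is refused whole if a number of a shift passes 0.0625 or a number of a turn 0.188, either way. A call with a gripper value outside its range is refused whole. OPENING is the opening, from 0 (shut) to 1 (fully open), set as the call begins (- or left out, the last holds). The fingers move at their own pace and stop on an object; FORCE is the grip in N (left out, the last holds). Time passes only in rows, so rows that do not move let the fingers close. It gives the time, the measured TCP pose, the force and the opening at its end, in the units of the state.
- bot.state(): the state, without advancing time (a new reading comes with each control period).
- bot.snapshot(name): name is "side" or "top"; returns the picture (480x640x3 uint8, blue, green, red); there is no depth.
- bot.camera_model(name): a dict with "intrinsics" (3x3 intrinsics, pixels), "xyz" and "orientation" of the camera in the world. Camera axes: x right, y up, looking along -z (the intrinsics and any distortion apply to the point x, -y, -z); pixel columns grow to the right and rows downward; lengths in mm; the calibration is good to about 2 mm. A picture is of the moment at which its call begins. camera_model takes no time and is no camera call.
- bot.close_job(): hands the job in, once; it reports no verdict.
The state is a dict: "t": time; "joint_positions": joint angles; "qvel": joint speeds; "tau": joint torques, N m; "position": TCP position; "ee_rot": TCP orientation; "force": force on the tool from outside, world axes, zero at the start; "wrist_torque": the same for the moment, N m; "grip_width": opening from 0.0 (shut) to 1.0 (fully open).
Only numpy, scipy, OpenCV 4.12 (cv2) and the standard library are available. Lean on these libraries where they do the work, as an engineer would, in place of code of your own. Each camera call takes 0.05 s, during which the arm holds its last target.

## Task

The larger of the two steel dry boxes is loaded and its hatch still stands proud of the gasket. Turn the T-handle latch on its hatch clockwise as far as it goes, so that the hatch is drawn tight onto its frame, and let go of it. Leave the latch of the smaller box as it is.

Things in the scene. Friction and masses are not known exactly. Their poses are not given: they have to be found in the camera images.
- latch_bar (a point): Centre of the T-handle's black grip bar on the larger box: 74 mm long, 16 wide, 18 high, level, about 170 mm above the bench, on a 12 mm stem in mid-width, 48 mm from the hatch's edge near the robot. The hatch's bare flat top is 32 mm below this point. The bar lies along the point's y axis; z (up within 3 degrees) is the turning axis. It sinks 7 mm from joint 0 to the stop.
- latch (a joint): Turn of the larger box's T-handle, rad; grows clockwise seen from above. 0: open, bar parallel to the box's front edge. 1.57: stop, a quarter turn on, bar square to the front edge, hatch tight. Starts at 0.1 to 0.35, takes about 0.2 N m, stays where it is left.
- small_latch (a joint): Turn of the like T-handle on the smaller dry box (170 mm deep, 170 wide, 120 high; otherwise the same), rad, same sense and range; starts at 0.1 to 0.35 and is to be left there.
- hatch_edge (a point): Middle of the lower front edge (near the robot) of the larger box's hatch: its height is 123 mm over the bench when tight (3 mm over the frame) and 132 mm with the latch at 0; only the latch moves it, in proportion to its turn. The box is steel, 260 mm deep, 280 wide, 120 high, fixed; the hatch is its 12 mm aluminium top, hinged on the far edge.

How it is judged (in metres and radians):
At the end, for the whole second after the job is handed in: The larger box's latch is turned to within 0.21 rad (12 degrees) of its stop and is at rest, the front edge of its hatch is drawn down to below 125.5 mm (123 mm is tight), and the smaller box's latch is below 0.5 rad (value of joint latch above 1.36 rad and height (world z) of hatch_edge below 0.1255 m and velocity of joint latch below 0.05 rad/s and value of joint small_latch below 0.5 rad); the robot touches nothing.
It fails at once if the smaller box's latch is turned (past 0.5 rad) (value of joint small_latch above 0.5 rad).
It also fails if it takes over 32 s, if anything falls off the work surface, if the arm or the gripper's body presses on something with over 40 N, if the wrist force passes 120 N, or if a joint passes its speed limit or range.

## Working session

There is one attempt and no reset: what is moved stays moved. The work goes in short steps, Python scripts to look and compute and a shell command to move; the robot and the scene stay as the last step left them, time stands still between calls to the robot, and variables do not carry over. Pictures are saved under pics/ and viewed, and the job is handed in when it is done.

```bash
mkdir -p pics; python3 - <<'E'
from rig import bot
import cv2
s=bot.state();print(s)
for n in("side","top"):
    cv2.imwrite(f"pics/{n}0.png",bot.snapshot(n));print(bot.camera_model(n))
E
```

```text
{'t': 0.0, 'joint_positions': array([ 1.13579684,  0.53716356, -0.00445922,  1.53887085,  0.00261363,
        1.06729492, -0.07121432]), 'qvel': array([ 0.00178898,  0.00030592,  0.00115413,  0.00046985, -0.00076274,
        0.00015295,  0.00133172]), 'tau': array([ 3.84114956e-04, -5.83415079e+01,  1.04924943e+00, -2.59105539e+01,
        1.25639743e-02,  9.50460060e-03,  1.80124886e-05]), 'position': array([ 234.09648795, -605.73182323,  244.41545122]), 'ee_rot': array([ 0.12952447, -0.1298376 ,  0.69570486, -0.69452168]), 'force': array([-0.82885969, -0.67699372, -0.61982324]), 'wrist_torque': array([-0.02032499, -0.01493771,  0.03771044]), 'grip_width': 0.9911680484742578}
{'intrinsics': array([[549.86589252,   0.        , 316.05535801],
       [  0.        , 549.86589252, 243.34910262],
       [  0.        ,   0.        ,   1.        ]]), 'xyz': array([-102.85417874,  757.64334059,  884.18216306]), 'orientation': array([-0.29943354, -0.15547631,  0.43899543,  0.83273627])}
{'intrinsics': array([[509.47372402,   0.        , 319.87074461],
       [  0.        , 509.47372402, 241.4801946 ],
       [  0.        ,   0.        ,   1.        ]]), 'xyz': array([ 454.71545821,   -8.83252751, 1192.32890022]), 'orientation': array([ 0.71498694,  0.01368529, -0.02932448, -0.69838848])}
```

View pics/side0.png

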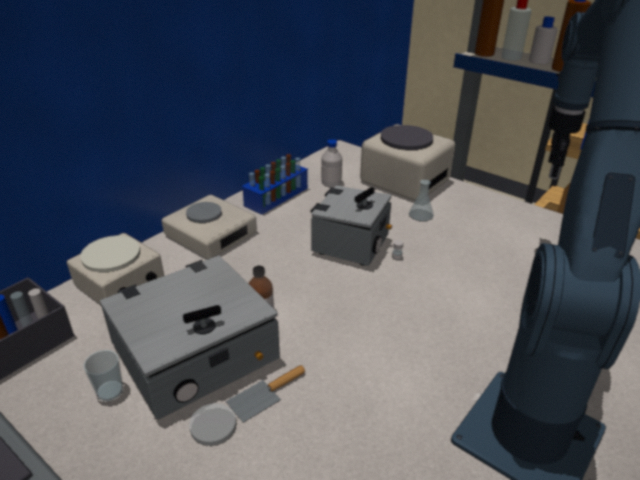

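View pics/top0.png

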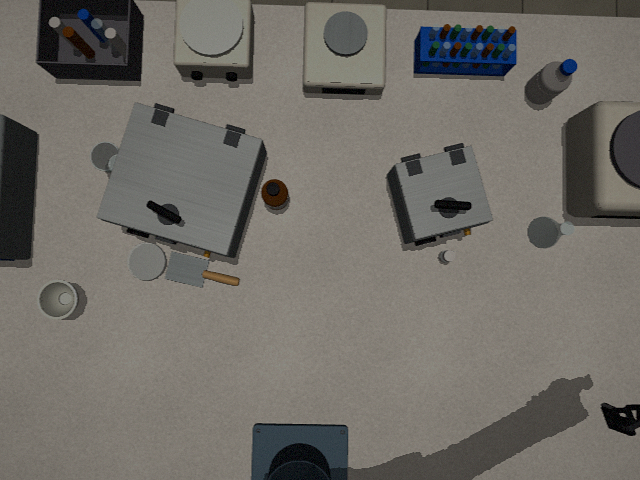

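Top view: the larger box is at left, with its latch bar at about (164,212). The smaller box's bar is at about (452,205). Side view: the larger bar is at about (202,314). Next I measure it in both views.

```bash
cat > h.py <<'E'
import numpy as np,cv2
from rig import bot
from scipy.spatial.transform import Rotation as R
def rot(q): return R.from_quat([q[1],q[2],q[3],q[0]]).as_matrix()
def ray(n,uv):
    c=bot.camera_model(n);K=c["intrinsics"]
    d=np.linalg.inv(K)@[uv[0],uv[1],1.]; d=rot(c["orientation"])@(d*[1,-1,-1])
    return c["xyz"],d/np.linalg.norm(d)
def plane(n,uv,z):
    o,d=ray(n,uv); return o+d*(z-o[2])/d[2]
def tri(a,b):
    (o1,d1),(o2,d2)=ray("side",a),ray("top",b)
    t=np.linalg.lstsq(np.stack([d1,-d2],1),o2-o1,rcond=None)[0]
    p,q=o1+d1*t[0],o2+d2*t[1]; return (p+q)/2,np.linalg.norm(p-q)
def bar(img,box,th):
    x0,y0,x1,y1=box; m=(img[y0:y1,x0:x1].max(2)<th).astype(np.uint8)
    cs=cv2.findContours(m,cv2.RETR_EXTERNAL,cv2.CHAIN_APPROX_NONE)[0]
    c=max(cs,key=cv2.contourArea); r=cv2.minAreaRect(c); p=cv2.boxPoints(r)+[x0,y0]
    return np.array(r[0])+[x0,y0],p,cv2.contourArea(c)
E
python3 - <<'E'
from h import *
S=cv2.imread("pics/side0.png");T=cv2.imread("pics/top0.png")
for th in(25,35,45):
    cs,ps,a=bar(S,(175,295,230,335),th);ct,pt,b=bar(T,(140,195,190,230),th)
    print(th,cs,a,ct,b,tri(cs,ct));print(pt.round(1).tolist(),[plane("top",p,175)[:2].round(1).tolist() for p in pt]); print(ps.round(1).tolist())
a=cv2.resize(S[280:350,160:250],None,fx=4,fy=4,interpolation=0);b=cv2.resize(T[180:250,120:210],None,fx=4,fy=4,interpolation=0)
cv2.imwrite("pics/z.png",np.hstack([a,b]))
E
```

```text
25 [201.78899384 313.96330452] 233.5 [163.44658661 212.09495544] 253.5 (array([568.10805902, 282.7534975 , 174.20749828]), np.float64(0.2008000597626145))
[[145.1, 207.1], [149.7, 199.1], [181.8, 217.1], [177.2, 225.1]] [[577.2, 319.2], [593.5, 311.0], [559.0, 245.9], [542.7, 254.2]]
[[183.2, 315.2], [218.0, 304.8], [220.4, 312.7], [185.5, 323.1]]
35 [201.86922646 314.3538475 ] 268.0 [163.34713364 212.28025436] 280.5 (array([567.74073515, 283.04745953, 173.63963708]), np.float64(0.3433056106296176))
[[144.9, 207.7], [149.5, 199.2], [181.8, 216.8], [177.2, 225.4]] [[575.9, 319.7], [593.3, 311.2], [559.6, 245.8], [542.2, 254.4]]
[[182.8, 314.7], [218.4, 305.0], [220.9, 314.0], [185.3, 323.7]]
45 [203.4384613  320.60769272] 436.5 [164.01459885 211.45985222] 348.0 (array([568.93206387, 284.11937281, 158.30222864]), np.float64(6.1677957008247395))
[[143.4, 214.0], [149.8, 196.3], [184.6, 209.0], [178.2, 226.6]] [[563.4, 322.1], [599.1, 311.0], [575.4, 240.8], [539.8, 252.2]]
[[182.5, 314.5], [218.4, 304.7], [224.4, 326.7], [188.5, 336.5]]
```

View pics/z.png

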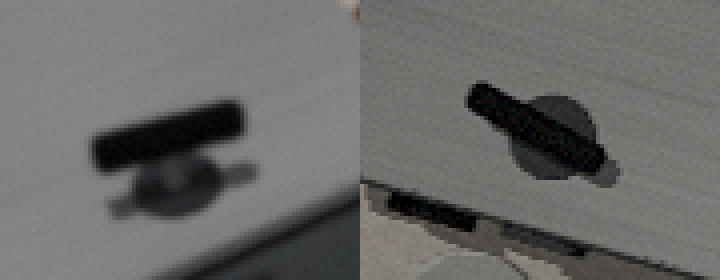

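```bash
cat >> h.py <<'E'
def plan(tx,ty,tz,baraz,turns=0):
    s=bot.state();M=rot(s["ee_rot"]);p=s["position"]
    az=np.degrees(np.arctan2(M[1,2],M[0,2]))
    print("t",s["t"],"pos",p.round(1),"q",s["joint_positions"].round(3),"F",s["force"].round(1),"T",s["wrist_torque"].round(2),"grip",round(s["grip_width"],3))
    print("tool y",M[:,1].round(3),"z az",round(az,1))
    # cw turn (deg) such that jaw axis perpendicular to bar, mod 180
    cw=(az-(baraz+90)+90)%180-90
    print("tool delta mm",(M.T@(np.array([tx,ty,tz])-p)).round(1),"cw turn deg",round(cw,1))
E
python3 - <<'E'
from h import *
T=cv2.imread("pics/top0.png")
# front edge line of big hatch: hatch corners by eye, at z=143
L=plane("top",(98,217),143);Rr=plane("top",(231,256),130);print(L,Rr)
# hatch mask by brightness
hsv=cv2.cvtColor(T,cv2.COLOR_BGR2GRAY)
m=((hsv>85)&(hsv<150)).astype(np.uint8); 
print(hsv[160:180:5,150:200:10], hsv[300:310:5,300:340:10])
_,p,_=bar(T,(140,195,190,230),30)
e=[plane("top",x,182) for x in p];print([x.round(1) for x in e],np.mean(e,0))
d=(e[0]+e[1]-e[2]-e[3]);ba=np.degrees(np.arctan2(d[1],d[0]));print("bar az",ba,np.linalg.norm(d)/2)
plan(567,283,230,ba)
_,p,_=bar(T,(430,195,480,217),30);e=[plane("top",x,182) for x in p];print("small",np.mean(e,0))
E
```

```text
[558.16495125 424.53528415 143.        ] [485.02534737 152.34388302 130.        ]
[[115 113 114 117 112]
 [116 116 114 113 117]
 [107 117 110 117 117]
 [115 114 116 117 114]] [[128 128 122 130]
 [132 128 133 128]]
[array([576.6, 316.9, 182. ]), array([593. , 308.6, 182. ]), array([558.2, 244.1, 182. ]), array([541.9, 252.6, 182. ])] [567.4096098  280.56072974 182.        ]
bar az 61.64170905999657 73.17390563196065
t 0.1 pos [ 234.1 -605.8  244.5] q [ 1.136  0.537 -0.004  1.539  0.003  1.067 -0.071] F [ 0.  -0.4  0.1] T [-0.06  0.01  0.04] grip 1.0
tool y [-0.001  0.001 -1.   ] z az -68.9
tool delta mm [-631.    15.6 -709. ] cw turn deg -40.5
small [ 594.29204757 -294.15066763  182.        ]
```

```bash
python3 - <<'E'
import cv2
T=cv2.imread("pics/top0.png")
cv2.imwrite("pics/z2.png",cv2.resize(T[95:265,85:285],None,fx=3.5,fy=3.5,interpolation=0))
E
```

```text
(no output)
```

View pics/z2.png

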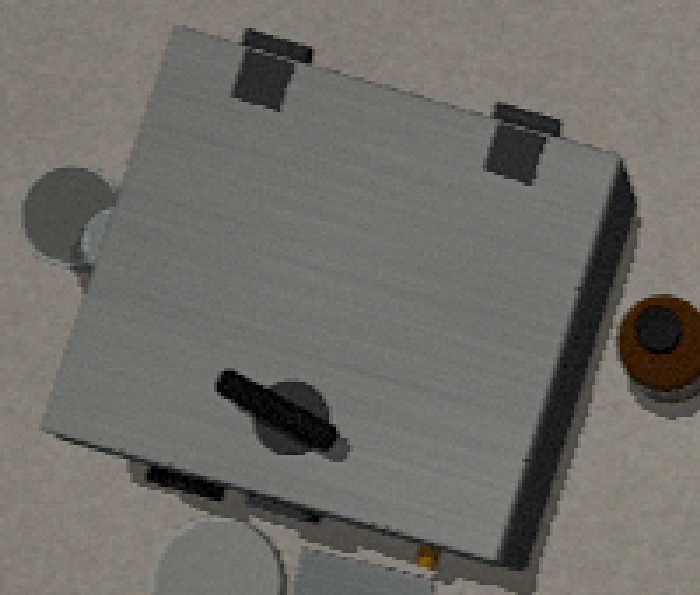

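Both axes check out: the bar is 73 mm long (74 given), its height is about 174 mm, and its centre is near (567, 282). It needs about 77° more clockwise. I'll translate first, staying high.

```bash
python3 -m creep '-0.039 0 -0.044 0;-0.039 0 -0.044 0;-0.039 0 -0.044 0;-0.039 0 -0.044 0;-0.039 0 -0.044 0;-0.039 0 -0.044 0;-0.039 0 -0.044 0;-0.039 0 -0.044 0' 1 60
python3 -c "
from h import *
plan(567,282,230,61.6)"
```

```text
t: 1.1
position: [398.7, -163.7, 245.3]
ee_rot: [-0.13, 0.13, -0.695, 0.695]
force: [0.6, -0.1, -0.6]
grip_width: 0.999
t 1.1 pos [ 398.7 -163.7  245.3] q [ 0.509  0.174 -0.248  2.075  0.054  0.899 -0.971] F [ 0.6 -0.1 -0.6] T [-0.02 -0.11  0.07] grip 0.999
tool y [ 0. -0. -1.] z az -68.9
tool delta mm [-317.6   15.2 -355.1] cw turn deg -40.5
```

```bash
python3 -m creep '-0.04 0 -0.044 0;-0.04 0 -0.044 0;-0.04 0 -0.044 0;-0.04 0 -0.044 0;-0.04 0 -0.044 0;-0.04 0 -0.044 0;-0.04 0 -0.044 0;-0.037 0 -0.044 0'
python3 -m creep '0 0 0 -0.177;0 0 0 -0.177;0 0 0 -0.177;0 0 0 -0.176;0 0 0 0;0 0 0 0'
python3 -c "
from h import *
plan(567.5,282,200,61.6)
cv2.imwrite('pics/s2.png',bot.snapshot('side'));cv2.imwrite('pics/t2.png',bot.snapshot('top'))"
```

```text
t: 2.1
position: [567.7, 278.6, 244.8]
ee_rot: [-0.129, 0.13, -0.695, 0.695]
force: [0.5, -0.2, 0.4]
grip_width: 1.003
t: 2.85
position: [567.1, 276.9, 245.0]
ee_rot: [0.361, -0.361, 0.608, -0.608]
force: [-0.9, -0.2, 0.6]
grip_width: 1.001
t 2.85 pos [567.1 276.9 245. ] q [-0.13   0.571 -0.575  1.565  0.335  1.106 -1.283] F [-0.9 -0.2  0.6] T [-0.03 -0.03 -0.02] grip 1.001
tool y [-0. -0. -1.] z az -28.6
tool delta mm [-4.6 45.  -2.1] cw turn deg -0.2
```

View pics/s2.png

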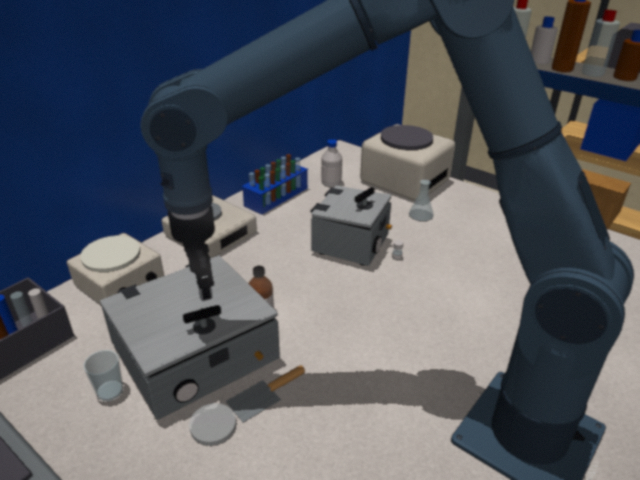

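View pics/t2.png

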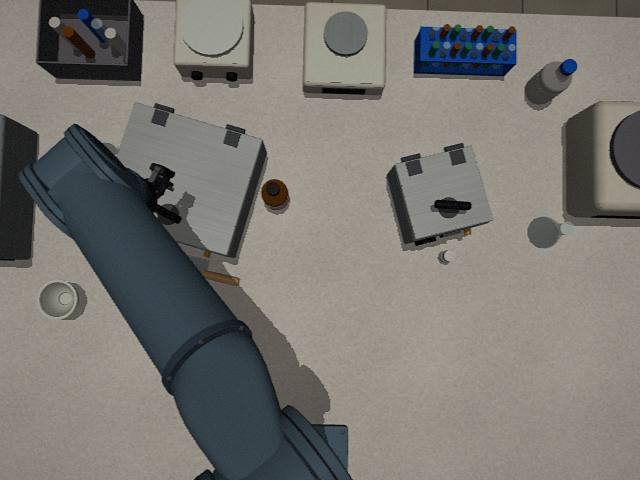

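The pictures show the gripper above and aligned across the larger bar. Joint 7 is at -1.28, so 80° clockwise would bring it close to its limit. I'll use the equivalent grasp half a turn round.

```bash
python3 -m creep '0 0 0 -0.185;0 0 0 -0.185;0 0 0 -0.185;0 0 0 -0.185;0 0 0 -0.185;0 0 0 -0.185;0 0 0 -0.185;0 0 0 -0.185'
python3 -m creep '0 0 0 -0.185;0 0 0 -0.185;0 0 0 -0.185;0 0 0 -0.185;0 0 0 -0.185;0 0 0 -0.185;0 0 0 -0.185;0 0 0 -0.185'
python3 -m creep '0 0 0 -0.185;0 0 0 0'
python3 -c "
from h import *
plan(567.5,282,200,61.6)"
```

```text
t: 3.95
position: [567.2, 277.1, 245.2]
ee_rot: [-0.677, 0.678, -0.203, 0.203]
force: [-0.5, -0.5, -0.7]
grip_width: 1.0
t: 4.95
position: [567.3, 277.0, 245.1]
ee_rot: [-0.637, 0.637, 0.307, -0.307]
force: [-0.6, 0.0, 0.1]
grip_width: 0.999
t: 5.2
position: [567.2, 277.1, 245.0]
ee_rot: [0.607, -0.607, -0.362, 0.363]
force: [0.3, 0.1, 0.1]
grip_width: 0.998
t 5.2 pos [567.2 277.1 245. ] q [ 0.201  0.828 -1.206  1.545  0.789  1.323  1.549] F [0.3 0.1 0.1] T [-0.01 -0.01 -0.01] grip 0.998
tool y [-0.001 -0.    -1.   ] z az 151.7
tool delta mm [ 4.5 45.   2.1] cw turn deg 0.1
```

```bash
python3 -m creep '0.002 0.012 0.001 0;0.002 0.012 0.001 0;0 0.011 0 0;0 0.01 0 0;0 0 0 0'
python3 -c "
from h import *
plan(567.5,281.7,168,61.6)
cv2.imwrite('pics/s3.png',bot.snapshot('side')[230:400,120:300].repeat(3,0).repeat(3,1));cv2.imwrite('pics/t3.png',bot.snapshot('top'))"
```

```text
t: 5.82
position: [567.0, 281.2, 199.2]
ee_rot: [-0.607, 0.607, 0.363, -0.364]
force: [0.7, -0.2, 0.4]
grip_width: 1.001
t 5.825 pos [567.  281.2 199.2] q [ 0.179  0.875 -1.168  1.58   0.835  1.26   1.518] F [ 0.7 -0.2  0.4] T [-0.01 -0.01 -0.03] grip 1.001
tool y [-0.001 -0.001 -1.   ] z az 151.8
tool delta mm [ 0.7 31.2 -0.2] cw turn deg 0.2
```

View pics/s3.png

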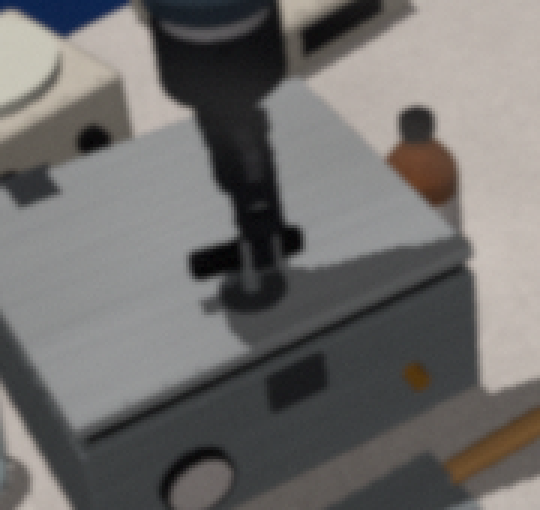

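View pics/t3.png

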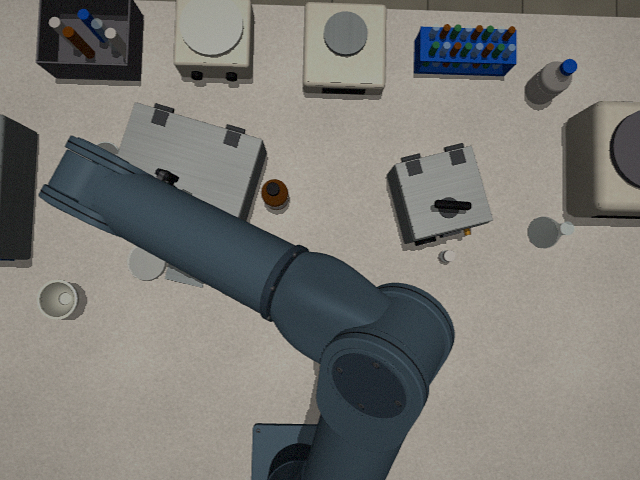

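```bash
python3 - <<'E'
from h import *
def proj(n,P):
    c=bot.camera_model(n);v=rot(c["orientation"]).T@(np.array(P)-c["xyz"]);v=v*[1,-1,-1];q=c["intrinsics"]@v;return q[:2]/q[2]
s=bot.state();M=rot(s["ee_rot"]);p=s["position"]
for P in (p-[0,0,1],p+M[:,2]*45-[0,0,0],p-M[:,2]*45,[567.5,282,174]):
    u=proj("side",P);print(u,(u-[120,230])*3)
E
```

```text
[200.89539606 303.81820386] [242.68618818 221.45461157]
[206.27730672 318.36269987] [258.83192016 265.0880996 ]
[195.73928332 289.42125259] [227.21784995 178.26375776]
[202.26073073 313.96799805] [246.78219219 251.90399414]
```

The near finger appears where projection predicts (crop 259,265), so the alignment is confirmed. Now I descend and grip.

```bash
python3 -m creep '0 0.01 0 0;0 0.01 0 0;0 0.006 0 0;0 0.005 0 0;0 0 0 0'
python3 -m creep '0 0 0 0;0 0 0 0;0 0 0 0;0 0 0 0;0 0 0 0;0 0 0 0' 0 60
python3 -c "
from h import *
plan(567.5,281.7,168,61.6)"
```

```text
t: 6.55
position: [567.2, 281.5, 168.9]
ee_rot: [0.607, -0.607, -0.363, 0.364]
force: [0.7, 0.7, 0.2]
grip_width: 1.0
t: 7.3
position: [568.5, 280.9, 169.6]
ee_rot: [-0.606, 0.607, 0.363, -0.362]
force: [4.9, -2.4, 2.9]
grip_width: 0.173
t 7.3 pos [568.5 280.9 169.6] q [ 0.169  0.905 -1.141  1.6    0.869  1.217  1.498] F [ 4.9 -2.4  2.9] T [-0.38 -0.46  0.05] grip 0.173
tool y [ 0.002 -0.001 -1.   ] z az 151.8
tool delta mm [0.2 1.6 1.3] cw turn deg 0.2
```

Gripped: opening 0.17, about 15 mm, against the 16 mm bar. Turning clockwise and following the sink.

```bash
python3 -m creep '0 0.0004 0 0.1;0 0.0004 0 0.1;0 0.0004 0 0.1;0 0.0005 0 0.1;0 0.0005 0 0.1;0 0.0005 0 0.1;0 0 0 0'
python3 -c "
from h import *
plan(567.5,281.7,168,61.6)"
```

```text
t: 8.18
position: [567.2, 281.8, 167.0]
ee_rot: [-0.687, 0.687, 0.168, -0.168]
force: [-0.2, -0.8, 5.6]
grip_width: 0.176
t 8.175 pos [567.2 281.8 167. ] q [ 0.12   0.846 -1.032  1.606  0.781  1.152  0.951] F [-0.2 -0.8  5.6] T [-0.4  -0.01 -0.16] grip 0.176
tool y [ 0. -0. -1.] z az 117.5
tool delta mm [ 0.2 -1.  -0.2] cw turn deg -34.1
```

```bash
python3 -m creep '0 0.0005 0 0.1;0 0.0005 0 0.1;0 0.0005 0 0.1;0 0.0005 0 0.1;0 0.0005 0 0.1;0 0.0005 0 0.1;0 0.0002 0 0.05;0 0 0 0'
python3 -c "
from h import *
plan(567.5,281.7,168,61.6)"
```

```text
t: 9.18
position: [566.4, 283.1, 164.0]
ee_rot: [0.705, -0.704, 0.059, -0.059]
force: [-1.3, 1.1, 5.8]
grip_width: 0.173
t 9.175 pos [566.4 283.1 164. ] q [ 0.055  0.787 -0.905  1.612  0.679  1.085  0.366] F [-1.3  1.1  5.8] T [-0.3   0.21 -0.09] grip 0.173
tool y [-0.001  0.001 -1.   ] z az 80.4
tool delta mm [ 1.3 -4.  -1.2] cw turn deg -71.2
```

```bash
python3 -m creep '0 0.0003 0 0.05;0 0.0002 0 0.04;0 0 0 0;0 0 0 0'
python3 -c "
from h import *
plan(567.5,281.7,168,61.6)"
python3 -m creep '0 0.0002 0 0.04;0 0.0002 0 0.04;0 0 0 0;0 0 0 0'
python3 -c "
from h import *
plan(567.5,281.7,168,61.6)"
```

```text
t: 9.68
position: [566.3, 283.3, 163.6]
ee_rot: [0.702, -0.701, 0.091, -0.09]
force: [-1.7, 1.5, 7.4]
grip_width: 0.174
t 9.675 pos [566.3 283.3 163.6] q [ 0.045  0.779 -0.886  1.613  0.665  1.076  0.286] F [-1.7  1.5  7.4] T [-0.27  0.27 -0.07] grip 0.174
tool y [-0.001  0.002 -1.   ] z az 75.3
tool delta mm [ 1.5 -4.4 -1.2] cw turn deg -76.3
t: 10.18
position: [566.3, 283.5, 163.6]
ee_rot: [0.698, -0.697, 0.116, -0.117]
force: [-2.2, -0.8, 8.6]
grip_width: 0.177
t 10.175 pos [566.3 283.5 163.6] q [ 0.036  0.772 -0.871  1.614  0.654  1.069  0.218] F [-2.2 -0.8  8.6] T [-0.41  0.47  1.97] grip 0.177
tool y [ 0.001  0.001 -1.   ] z az 71.0
tool delta mm [ 1.7 -4.4 -1.3] cw turn deg -80.6
```

Vertical-axis torque rose from 0.07 to 2.0 N m, so the latch is at its stop after about 78–80°. I'll ease off the wind-up, open and rise.

```bash
python3 -m creep '0 0 0 -0.03;0 0 0 0'
python3 -m creep '0 0 0 0;0 0 0 0;0 0 0 0;0 0 0 0;0 0 0 0' 1
python3 -m creep '0 -0.01 0 0;0 -0.02 0 0;0 -0.03 0 0;0 -0.04 0 0;0 -0.04 0 0;0 0 0 0'
python3 -c "
from h import *
plan(567.5,281.7,168,61.6)
S=bot.snapshot('side');T=bot.snapshot('top')
cv2.imwrite('pics/s4.png',S);cv2.imwrite('pics/t4.png',T)"
```

```text
t: 10.42
position: [566.3, 283.4, 163.6]
ee_rot: [0.699, -0.699, 0.107, -0.107]
force: [-2.2, -0.6, 8.2]
grip_width: 0.177
t: 11.05
position: [567.3, 281.6, 162.4]
ee_rot: [-0.699, 0.699, -0.109, 0.109]
force: [-0.2, 0.1, 0.2]
grip_width: 1.004
t: 11.8
position: [568.5, 283.5, 307.7]
ee_rot: [0.7, -0.697, 0.107, -0.111]
force: [-0.3, 0.6, 0.4]
grip_width: 1.0
t 11.8 pos [568.5 283.5 307.7] q [ 0.085  0.633 -0.965  1.478  0.531  1.3    0.332] F [-0.3  0.6  0.4] T [0.01 0.04 0.02] grip 1.0
tool y [ 0.006  0.004 -1.   ] z az 72.2
tool delta mm [ -1.1 139.7  -2.8] cw turn deg -79.4
```

View pics/s4.png

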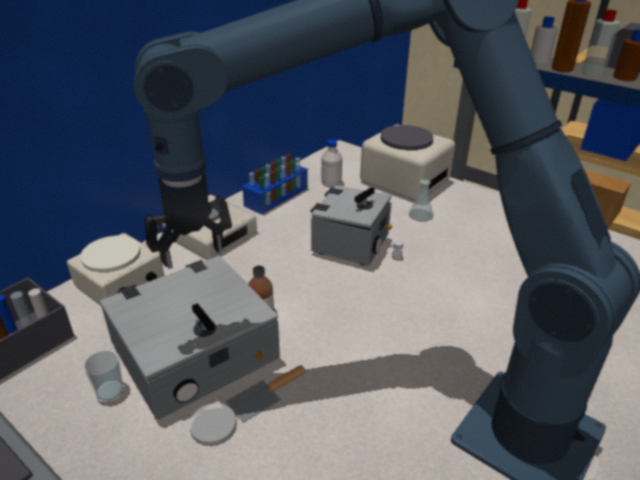

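View pics/t4.png

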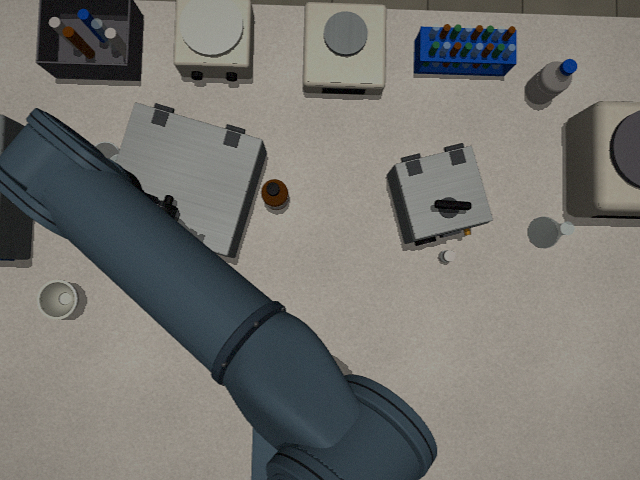

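Side view: the larger bar now runs square to the front edge, from about (195,308) to (213,331). The hatch sits down, the gripper is well clear, and the small bar at (452,205) is unchanged in the top view. Next I put numbers on the bar's angle and height.

```bash
python3 - <<'E'
from h import *
S=cv2.imread("pics/s4.png")
c,p,a=bar(S,(180,295,230,340),30);print(c,p.round(1).tolist(),a)
e=sorted([x for x in p],key=lambda v:v[1])
A=plane("side",(e[0]+e[1])/2,172);B=plane("side",(e[2]+e[3])/2,172);d=B-A
print(A,B,"len",np.linalg.norm(d),"bar az",np.degrees(np.arctan2(d[1],d[0]))%180)
# front/back hatch edges from first top view
az=lambda u,v,z:(lambda d:np.degrees(np.arctan2(d[1],d[0]))%180)(plane("top",u,z)-plane("top",v,z))
print("front az",az((97,218.1),(227.9,255),143),"back az",az((135,102),(262,140),135))
T0=cv2.imread("pics/top0.png");T=cv2.imread("pics/t4.png");print("small diff",cv2.absdiff(T0,T)[190:220,425:480].max())
E
```

```text
[203.99325562 318.48060799] [[192.2, 306.0], [205.4, 301.4], [215.7, 331.0], [202.6, 335.6]] 214.0
[597.7108785  264.91970776 172.        ] [518.94831859 307.77182455 172.        ] len 89.66518140863909 bar az 151.45084316343022
front az 75.58945046197034 back az 74.73768520840038
small diff 28
```

```bash
python3 - <<'E'
import cv2
S=cv2.imread("pics/s4.png");cv2.imwrite("pics/z4.png",cv2.resize(S[290:350,170:245],None,fx=8,fy=8,interpolation=0))
E
```

```text
(no output)
```

View pics/z4.png

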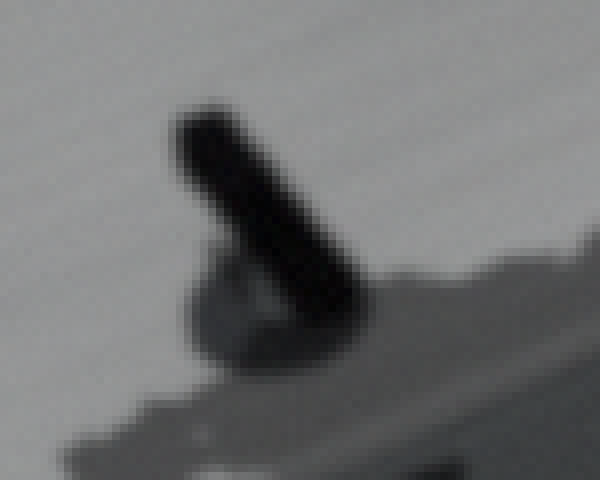

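The blob merges with the stem and the shadow, so that angle isn't trustworthy. I'll move the arm aside for a clean top view.

```bash
python3 -m creep '0 0 -0.055 0;0 0 -0.055 0;0 0 -0.055 0;0 0 -0.055 0;0 0 -0.055 0;0 0 -0.055 0;0 0 -0.055 0;0 0 0 0'
python3 - <<'E'
from h import *
plan(567.5,281.7,168,61.6)
T=bot.snapshot('top');cv2.imwrite('pics/t5.png',T)
c,p,a=bar(T,(140,190,190,235),30);print(c,p.round(1).tolist(),a)
e=[plane("top",x,176) for x in p]
for i in(0,1):
    d=e[i]-e[i+1];print(np.linalg.norm(d),np.degrees(np.arctan2(d[1],d[0]))%180)
E
```

```text
t: 12.9
position: [447.4, -90.2, 301.3]
ee_rot: [-0.697, 0.699, -0.114, 0.112]
force: [0.1, -0.3, -0.5]
grip_width: 1.002
t 12.9 pos [447.4 -90.2 301.3] q [ 1.044  0.31  -1.111  1.916  0.312  1.108  1.06 ] F [ 0.1 -0.3 -0.5] T [ 0.02 -0.04  0.02] grip 1.002
tool y [-0.003 -0.001 -1.   ] z az 71.7
tool delta mm [ -2.7 132.3 391.1] cw turn deg -79.9
[166.25 213.25] [[154.5, 228.5], [166.0, 194.0], [178.0, 198.0], [166.5, 232.5]] 327.0
72.40606486386432 164.0752937112873
25.236159037479723 72.91436677425494
```

View pics/t5.png

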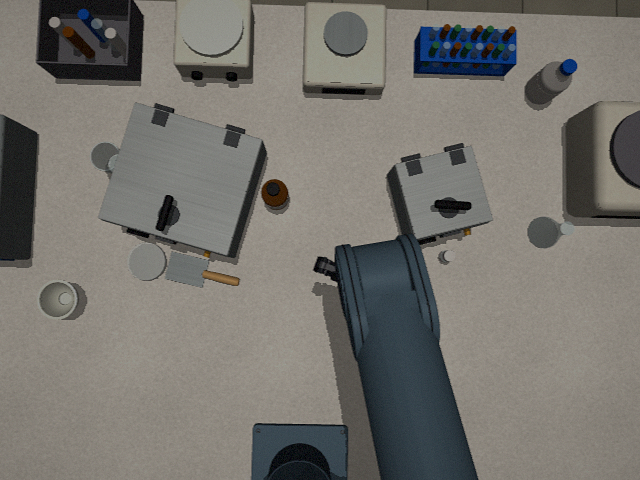

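The clean top view puts the bar at an azimuth of 164°, against 75° for the front edge, so it is turned about 89°. The small latch is unchanged and the arm stands free. Handing in.

```bash
python3 -m creep '0 0 0 0;0 0 0 0' && python3 -c "
from rig import bot
print(bot.close_job())"
```

```text
t: 13.2
position: [449.8, -83.4, 302.4]
ee_rot: [0.699, -0.699, 0.108, -0.108]
force: [0.8, -0.3, 0.7]
grip_width: 0.999
the job is handed in; nothing more can be done
None
```

I gripped the larger box's T-handle and turned it about 79° clockwise to its stop. I then let go, moved the arm clear and handed the job in at about 13 s; no verdict was reported.

- **Stop reached:** the turning torque rose from about 0.1 to 2 N m at the end of the turn.
- **Bar angle:** a clean top view puts the bar about 89° from the front edge, roughly 1.55 rad, where 1.36 is needed.
- **Disagreeing check:** an earlier side-view estimate gave 76° (about 1.33 rad), below the limit. I discarded it because the dark blob it measured was 90 mm long, against 74 mm for the bar. The bar had merged with the stem and the shadow.
- **Hatch height:** I did not measure the hatch edge. That it is tight is inferred from the latch turn and from the gripper sinking about 6 mm, as expected.
- **Smaller box:** its latch looks unchanged in the pictures, and the robot never came near it.
- **At hand-in:** the arm was touching nothing, with the force on it near zero.

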